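# Free the seized jig bolt and take out the blank

## Task

The squared wooden blank is locked in the holding jig and the jig's winged knob has seized. Break the knob loose with a firm anticlockwise twist and keep turning it until it comes up against its end stop, so that its bolt is fully drawn back; then slide the blank forward out from under the jig's lip, lift it out and lay it flat on the floor of the open tray, beside the thinner blank that lies there. Set it down, do not drop it, and leave the other loose things where they are.

Things in the scene. Friction and masses are not known exactly. Their poses are not given: they have to be found in the camera images.
- jig: Holding jig fixed to the bench. Origin on the bench under the centreline of its channel, which runs along x; +x to the closed rear, z up. Plywood bed 12 mm thick, x -85 to +78 mm, y -110 to +45. Two rails 8 mm wide, 8 mm high above the bed flank the 33 mm channel from x -38 to +40. On the -y side an aluminium housing (x -82 to -30, y -106 to -42, top 40 mm above the bench) carries the knob.
- lip (a point): Middle of the lip's front edge, on its underside (jig x +40 mm, 44.5 mm above the bench; axes as the jig's). The lip is a wooden bridge 57 mm wide over the channel's rear, from jig x +40 to +76, its top 52.5 mm above the bench; its rear wall closes the channel at jig x +68.
- bolt_tip (a point): Tip of the square steel bolt, 14 x 14 mm, its top 27.5 mm above the bench. It stands across the channel's front (jig x -63 to -49 mm, tip at jig y +8) and moves 30 mm to -y as the knob turns to its stop. It is driven by the knob only and cannot be pushed back; while it is out the blank cannot slide forward.
- knob (a joint): Angle of the jig's black winged knob: 0 = seized, bolt out; grows turning anticlockwise seen from above; end stop at 2.3 rad (132 degrees), where the bolt has left the channel clear. Up to about 0.35 rad it resists with 0.3 to 0.6 N m, then it gives with a small snap and turns freely (under 0.1 N m). Stays where it is left. Best turned in two or more goes, with a fresh grip for each.
- knob_grip (a point): Middle of the knob's wing, on its vertical turning axis, 69 mm above the bench (jig x -56, y -68 mm). The wing is an upright flat bar 56 mm long, 12 mm thick, from 53 to 83 mm above the bench. This point's x axis lies along the wing (parallel to the jig's x at joint 0) and turns with it; y goes through its thickness; z up.
- blank_center (a point): Centre of the square turning blank, 30 x 111 x 30 mm, 50 to 100 g, lying in the jig's channel with its rear end about 25 mm under the lip (2.5 mm free above it). Its y axis runs along its length, z up. At the start at jig x about +10 mm, 27 mm above the bench. Clear of the lip when its centre is at jig x -16 mm or farther forward.
- tray: Open wooden tray, fixed to the bench, 176 x 146 mm outside and 30 mm high; walls 8 mm, floor 8 mm thick. Origin: on the bench under its centre; x along its long side, z up. The thinner blank lies along the +y side of the tray, so the free space for the blank is centred at tray y = -20 mm.
- thin_blank: Thinner squared blank, 19 x 131 x 19 mm, lying in the tray along the tray's x axis, about 50 mm from the tray's middle on its +y side. Origin: centre of its underside; y along its length. Stays there.
- knockout_bar: Steel bar 17 x 224 x 17 mm lying on the bench between jig and tray, pointing away from the robot. Origin: centre of its underside; y along its length. A bystander.
- candle_cup: Turned wooden candle holder, 67 mm wide, 62 mm high, standing on the right. Origin: centre of its underside. A bystander.
- wood_egg: Turned wooden egg on a foot, 47 mm wide, 60 mm high, standing on the left. Origin: centre of its underside. A bystander.
Not all that is in view belongs to the job. Leave any blue look-alike of the part that bears blank_center alone.

How it is judged:
By the outcome, as a careful person would: the job done as asked, in the order asked, and still so for the second after the job is handed in, with the robot touching nothing.
It also fails if it takes over 64 s, if anything falls off the work surface, if the arm or the gripper's body presses on something with over 40 N, if the wrist force passes 120 N, or if a joint passes its speed limit or range.

## Robot

A 6-joint arm with a two-finger parallel gripper is mounted at the origin on a cart in front of the work surface, level with it; the furniture and walls round the work are solid. World frame = base frame: x ahead of the robot, y to its left, z up, the work surface at z = 0. Lengths are in mm, angles in degrees, forces in N, time in s.
With the tool pointing down it reaches from about 350 to 850 mm from the base axis. Payload 8.1 kg.
Tool frame: the origin (TCP) lies on the front face of the gripper's body, between the roots of the fingers; the fingertips stand r.finger_overhang ahead of it and the grasp point (between the pads) lies 54 mm ahead of it (r.finger_overhang is the distance from the TCP to the fingertips, in mm); y points along the fingers, z is the direction in which the jaws open and shut, and the axes are right-handed (so a half turn about y gives the same grasp; the last joint's range is limited). The gripper opens to 85 mm and grips with 20 to 120 N. Pads are 22 mm wide; open, the fingers measure 114 mm over their backs; the gripper's body (76 mm by 85 mm) begins 54 mm behind the grasp point. The pads swing forward as they close: fully open they stand 13 mm farther back than shut.
Start: joints at [68.617, 7.471, 85.268, -0, 87.261, -4.893], TCP at [170.284, 575.334, 303.892] pointing down, gripper open.
Joint ranges: [-169.43, 169.43], [-51.17, 129.36], [1.28, 143.12], [-76.62, 256.62], [0, 156.53], [-152.29, 152.29]. Speed limits (degrees/s): [136.94, 136.94, 159.86, 180, 180, 180].

## Interface

Orientations are given as [roll, pitch, yaw] about the fixed x, y, z axes, in that order (R = Rz(yaw) Ry(pitch) Rx(roll)).
In Python, from bench import r gives the robot as it stands. The module is installed in compiled form; this text tells all that it offers.
- The arm moves only by the tool arm_command, never from a script. Its argument "increments" is a list of rows, each a list of 6 numbers: the shift along the tool's x, y, z in m, then the turn, a rotation vector about the tool's x, y, z in rad. In form: [[tx, ty, tz, wx, wy, wz], ...]. A call has exactly 10 rows; each row is the pose to reach, as a shift and turn from the pose commanded when the call began, along the tool's axes at that moment; what a row does not reach only later rows make up. A row lasts 1/8 s, in which the tool goes at most 62.5 mm and 10.7 degrees, less where a joint would pass 70% of its speed; a pose out of reach is approached as far as the arm can. A call with a gripper value outside its range is refused whole. "jaw" is the gripper's target within -1 to 1 (shut at 1, half-way at 0, fully open at -1), set as the call begins (left out, the last holds). The fingers move at their own pace and stop on an object; "force" is the grip in N (left out, the last holds). Time passes only in rows, so rows that repeat a pose let the fingers close, or fill a call up. It gives the time, the measured TCP pose, the force and the opening at its end, in the units of the state.
- r.sense(): the state, without advancing time (a new reading comes with each control period).
- r.snapshot(name): name is "scene" or "top" or "wrist"; returns the picture (480x640x3 uint8, red, green, blue); there is no depth.
- r.camera_model(name): a dict with "intrinsics" (3x3 intrinsics, pixels), "cam_to_world" (4x4, takes a point from camera to world coordinates). Camera axes: x right, y down, z forward; pixel columns grow to the right and rows downward; lengths in mm; the calibration is good to about 2 mm. A picture is of the moment at which its call begins: read the wrist's pose just before it. camera_model takes no time and is no camera call; for the wrist camera it gives the pose at the moment of the call.
- r.hand_in(): hands the job in, once; it reports no verdict.
Trained networks look in the newest picture that a camera, given by its name, has taken for a name from the list of things; names that differ only in an ending like _2 or _b are one class to them, and where a whole thing is asked for, a point or a joint stands for the part that bears it (a point fixed in the world has none). Each returns a list of dicts, best first, with "conf" (0 to 1); they miss things now and then, are a little off and sometimes report something else, mostly with a low value. They report only what shows in the picture. A call takes as long as a camera call. They do not tell look-alikes from the thing itself.
- r.trace(camera, target): "mask" (480x640 bool, what is visible of it) and "position" ([column, row] in pixels, amid what is visible of it).
- r.spot_point(camera, target): "position" ([column, row] in pixels: a listed point, or the origin of a listed thing).
The state is a dict: "time": time; "joint_pos": joint angles; "qd": joint speeds; "joint_efforts": joint torques, N m; "tool_pos": TCP position; "tcp_rot": TCP orientation; "ft_force": force on the tool from outside, world axes, zero at the start; "wrist_torque": the same for the moment, N m; "finger_gap": finger opening in mm.
Only numpy, scipy, OpenCV 4.12 (cv2) and the standard library are available. Lean on these libraries where they do the work, as an engineer would, in place of code of your own. Each camera call takes 0.05 s, during which the arm holds its last target.

## Working session

There is one attempt and no reset: what is moved stays moved. The work goes in short steps, Python scripts to look and compute and a tool call to move; the robot and the scene stay as the last step left them, time stands still between calls to the robot, and variables do not carry over. Pictures are saved under pics/ and viewed, and the job is handed in when it is done.

Besides the shell and the picture viewer there is one more tool, called as name(argument=value, ...), one argument or row to a line, values as JSON. arm_command: Moves the arm, as the interface text tells. Its arguments: {"type":"object","properties":{"increments":{"type":"array","items":{"type":"array","items":{"type":"number"}}},"jaw":{"type":"number"},"force":{"type":"number"}},"required":["increments"]}

```bash
mkdir -p pics
python3 - <<'E'
from bench import r
import cv2,numpy as np
print(r.sense()); print(r.finger_overhang)
for n in ["scene","top"]:
    im=r.snapshot(n); cv2.imwrite(f"pics/{n}0.png",im[:,:,::-1])
    c=r.camera_model(n); print(n,np.round(c["intrinsics"],1).tolist(),np.round(c["cam_to_world"],3).tolist())
    for t in ["jig","lip","bolt_tip","knob_grip","blank_center","tray","thin_blank","knockout_bar","candle_cup","wood_egg"]:
        print(t,[(round(d["conf"],2),np.round(d["position"],1).tolist()) for d in r.spot_point(n,t)])
E
```

```text
{'time': 0.0, 'joint_pos': array([ 6.86184891e+01,  7.51453645e+00,  8.53308748e+01,  6.05781782e-04,
        8.72626193e+01, -4.89301541e+00]), 'qd': array([ 0.11415756, -0.02666079,  0.02205724, -0.00575883, -0.08383908,
       -0.01303819]), 'joint_efforts': array([-3.38918413e-03, -5.69397712e+01, -5.00550163e+01, -8.54927603e-04,
        1.50289916e-02, -6.41473008e-06]), 'tool_pos': array([170.11125255, 574.93086537, 302.83498759]), 'tcp_rot': array([-9.01075853e+01,  9.81734065e-03, -1.64885343e+01]), 'ft_force': array([ 0.07966608,  0.60616571, -0.5289412 ]), 'wrist_torque': array([0.03725423, 0.0138784 , 0.04539298]), 'finger_gap': 85.41155980636346}
72.6
scene [[601.1, 0.0, 311.5], [0.0, 601.1, 242.2], [0.0, 0.0, 1.0]] [[0.656, -0.467, 0.593, -402.127], [-0.755, -0.418, 0.505, -761.55], [0.012, -0.779, -0.627, 1001.019], [0.0, 0.0, 0.0, 1.0]]
jig [(0.73, [256.9, 224.1])]
lip [(0.86, [267.8, 207.9])]
bolt_tip [(0.52, [244.0, 228.2])]
knob_grip [(0.55, [260.3, 222.6])]
blank_center [(0.7, [242.6, 191.0]), (0.65, [183.6, 210.0]), (0.53, [261.6, 214.4]), (0.33, [364.2, 286.7])]
tray [(0.82, [361.0, 286.5])]
thin_blank [(0.65, [350.8, 274.0])]
knockout_bar [(0.92, [317.4, 255.3]), (0.61, [257.0, 221.3])]
candle_cup [(0.65, [474.4, 341.3]), (0.35, [242.9, 228.8])]
wood_egg [(0.51, [184.3, 212.4])]
top [[528.5, 0.0, 313.4], [0.0, 528.5, 233.8], [0.0, 0.0, 1.0]] [[0.024, -0.996, 0.083, 367.524], [-1.0, -0.025, -0.014, -14.878], [0.016, -0.083, -0.996, 1525.401], [0.0, 0.0, 0.0, 1.0]]
jig [(0.67, [225.5, 229.1])]
lip []
bolt_tip [(0.59, [226.8, 247.9])]
knob_grip [(0.7, [299.4, 226.2]), (0.44, [245.7, 247.1])]
blank_center [(0.94, [182.8, 200.6]), (0.75, [230.2, 223.6])]
tray [(0.92, [354.3, 231.1])]
thin_blank [(0.52, [340.7, 228.5])]
knockout_bar [(0.85, [299.0, 228.1])]
candle_cup [(0.88, [454.7, 230.5]), (0.7, [247.9, 247.0])]
wood_egg [(0.57, [160.5, 257.8])]
```

View pics/scene0.png

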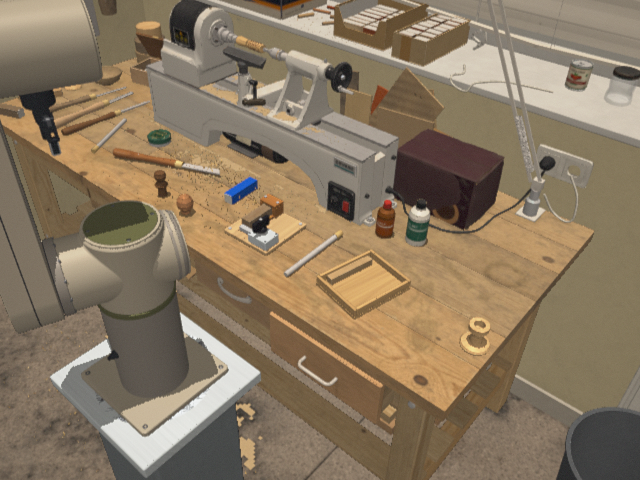

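View pics/top0.png

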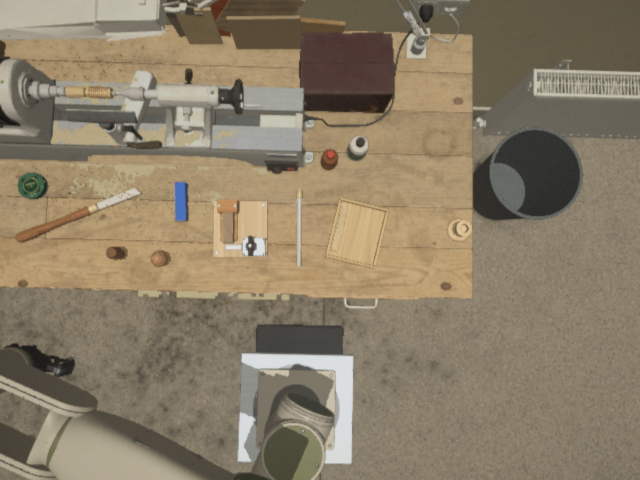

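Run:
```python
import cv2
a=cv2.imread("pics/top0.png")[160:300,130:420]; cv2.imwrite("pics/top0c.png",cv2.resize(a,(800,386),interpolation=cv2.INTER_CUBIC))
a=cv2.imread("pics/scene0.png")[150:330,160:400]; cv2.imwrite("pics/scene0c.png",cv2.resize(a,(800,600),interpolation=cv2.INTER_CUBIC))
```

```text
(no output)
```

View pics/top0c.png

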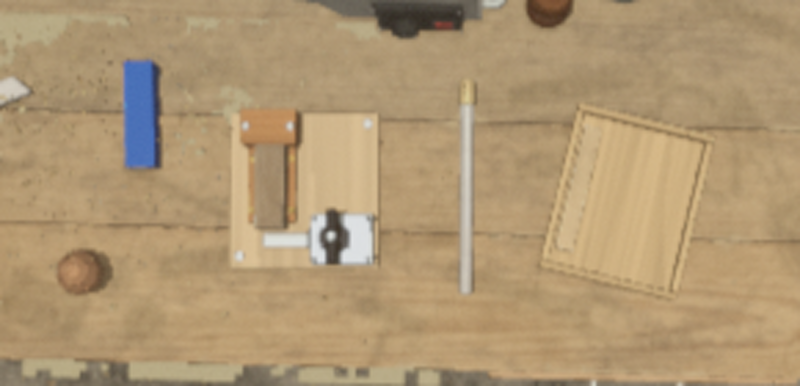

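View pics/scene0c.png

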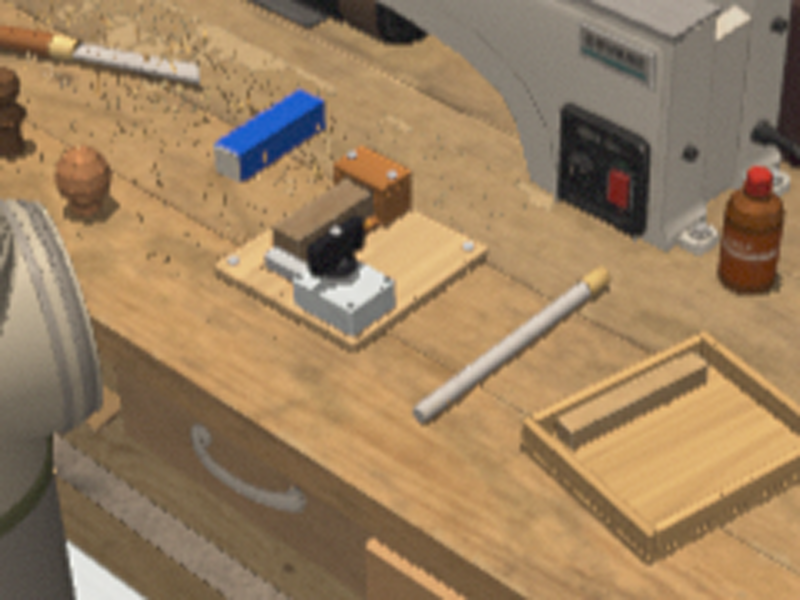

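Candidates for the blank, by top-image pixel: the brown one in the jig at (228,227), the blue look-alike at (181,201) and the thin blank in the tray at (341,229). I choose the brown one in the jig, as the crop shows it under the orange lip with the bolt across its front. The knob is at (249,246).

```bash
cat > h.py <<'E'
from bench import r
import cv2,numpy as np
from scipy.spatial.transform import Rotation as Ro
def p2w(c,px,z):
    K=np.array(c["intrinsics"]);T=np.array(c["cam_to_world"])
    d=T[:3,:3]@np.linalg.inv(K)@np.array([px[0],px[1],1.]);o=T[:3,3]
    return o+d*(z-o[2])/d[2]
def w2p(c,P):
    K=np.array(c["intrinsics"]);T=np.array(c["cam_to_world"])
    q=K@(T[:3,:3].T@(np.asarray(P,float)-T[:3,3]));return q[:2]/q[2]
def goal(pos,yaw,s=None,base=None):
    "row (tool axes, m & rad) from measured pose to TCP pos, tool-down yaw"
    s=s or r.sense()
    R0=Ro.from_euler('xyz',s["tcp_rot"],degrees=True)
    Rg=Ro.from_euler('xyz',[-90,0,yaw],degrees=True)
    t=R0.inv().apply(np.array(pos)-s["tool_pos"])/1000
    return np.round(np.r_[t,(R0.inv()*Rg).as_rotvec()],4).tolist()
E
python3 - <<'E'
from h import *
c=r.camera_model("top")
f=lambda p:(130+p[0]/2.759,160+p[1]/2.757)
for n,p,z in [("bedRL",(231,113),12),("bedRR",(378,113),12),("bedFR",(380,265),12),("bedFL",(231,267),12),("knob",(332,237),75),("trayA",(580,104),30),("trayB",(713,141),30),("trayC",(675,298),30),("trayD",(541,266),30)]:
    print(n,p2w(c,f(p),z).round(1))
w=r.camera_model("wrist");s=r.sense()
T=np.array(w["cam_to_world"]);R0=Ro.from_euler('xyz',s["tcp_rot"],degrees=True).as_matrix()
print(w["intrinsics"],(R0.T@T[:3,:3]).round(3).tolist(),R0.T@(T[:3,3]-s["tool_pos"]))
E
```

```text
bedRL [581.4 252.3  12. ]
bedRR [585.4  99.1  12. ]
bedFR [426.6  92.1  12. ]
bedFL [420.7 246.   12. ]
knob [450.8 136.2  75. ]
trayA [ 597.7 -110.8   30. ]
trayB [ 562.7 -249.4   30. ]
trayC [ 399.4 -212.3   30. ]
trayD [428.9 -74.1  30. ]
[[340.36674359   0.         316.65688978]
 [  0.         340.36674359 239.13836108]
 [  0.           0.           1.        ]] [[-0.0, 0.948, 0.318], [0.0, -0.318, 0.948], [1.0, 0.0, -0.0]] [-80.75192536 -71.08865805  -1.02181484]
```

Run:
```python
from h import *
print(goal([440,140,230],2.5))
```

```text
[0.3822, 0.0739, -0.3409, -0.0, -0.3314, -0.0]
```

arm_command(
  increments=[
    [0.0425, 0.008, -0.038, 0, -0.037, 0],
    [0.085, 0.016, -0.076, 0, -0.074, 0],
    [0.127, 0.025, -0.114, 0, -0.11, 0],
    [0.17, 0.033, -0.152, 0, -0.147, 0],
    [0.212, 0.041, -0.19, 0, -0.184, 0],
    [0.255, 0.049, -0.228, 0, -0.22, 0],
    [0.297, 0.057, -0.266, 0, -0.257, 0],
    [0.34, 0.066, -0.304, 0, -0.294, 0],
    [0.382, 0.073, -0.341, 0, -0.331, 0],
    [0.382, 0.073, -0.341, 0, -0.331, 0],
  ],
)

```text
time: 2.35
tool_pos: [441.1, 136.7, 230.5]
tcp_rot: [-90.1, 0.0, 2.2]
ft_force: [-0.7, 0.3, 0.0]
finger_gap: 85.3
```

Run:
```python
from h import *
c=r.camera_model("wrist"); im=r.snapshot("wrist"); cv2.imwrite("pics/w1.png",im[:,:,::-1])
np.savez("w1.npz",K=c["intrinsics"],T=c["cam_to_world"])
Z=dict(jig=0,lip=44.5,bolt_tip=20.5,knob_grip=69,blank_center=27,tray=0,thin_blank=8)
for t in Z:
    print(t,[(round(d["conf"],2),np.round(d["position"],1).tolist(),p2w(c,d["position"],Z[t]).round(1)) for d in r.spot_point("wrist",t)])
print(r.sense())
```

```text
jig [(0.91, [386.4, 286.0], array([506.7, 206. ,   0. ]))]
lip [(0.86, [392.1, 346.9], array([544.7, 206.4,  44.5]))]
bolt_tip [(0.56, [406.1, 236.8], array([449. , 213.2,  20.5]))]
knob_grip [(0.63, [316.8, 260.3], array([454.3, 135.8,  69. ]))]
blank_center [(0.86, [519.5, 358.8], array([565.9, 335.6,  27. ])), (0.65, [390.9, 308.9], array([516.5, 205.9,  27. ]))]
tray [(0.76, [5.9, 265.4], array([ 499.2, -161.2,    0. ]))]
thin_blank [(0.77, [51.8, 283.2], array([ 512.3, -114.4,    8. ]))]
{'time': 2.75, 'joint_pos': array([ 1.14121284e+01, -1.18802446e+01,  1.11798886e+02,  6.31550328e-03,
        8.00605769e+01, -8.11741564e+01]), 'qd': array([-0.32634074,  0.18685093, -0.09401151, -0.00525206, -0.03474455,
       -0.07267744]), 'joint_efforts': array([-1.43910279e-01, -3.78354549e+01, -4.86857629e+01, -6.10197225e-03,
        1.84933297e-04,  1.13131909e-02]), 'tool_pos': array([439.43393503, 140.9672696 , 231.09168979]), 'tcp_rot': array([-8.99906641e+01, -1.95806200e-02,  2.58519417e+00]), 'ft_force': array([-0.26195912,  0.42958952,  0.16908112]), 'wrist_torque': array([ 0.03421752, -0.07934528,  0.00579517]), 'finger_gap': 85.31647229119196}
```

View pics/w1.png

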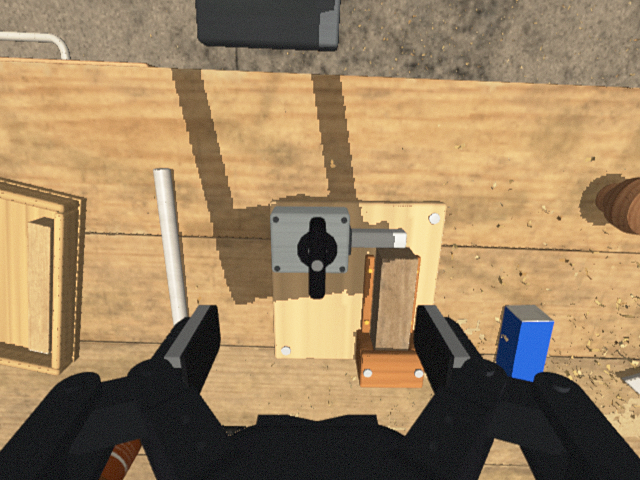

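Run:
```python
import cv2
a=cv2.imread("pics/w1.png")[190:400,260:470]; cv2.imwrite("pics/w1c.png",cv2.resize(a,(600,600),interpolation=cv2.INTER_CUBIC))
```

```text
(no output)
```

View pics/w1c.png

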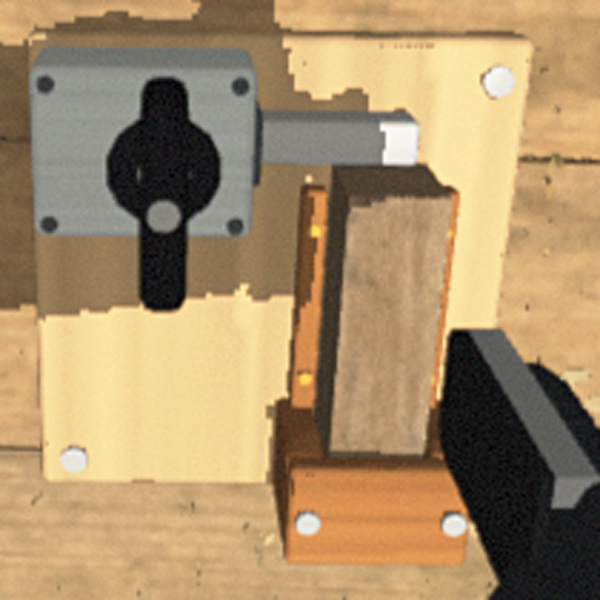

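Run:
```python
from h import *
from scipy.optimize import least_squares
d=np.load("w1.npz");c=dict(intrinsics=d["K"],cam_to_world=d["T"])
pts=[((76,-28.5,52.5),(290,563)),((76,28.5,52.5),(465,563)),((40,-28.5,52.5),(292,458)),((-82,-106,40),(32,68)),((-30,-42,40),(252,236)),((-30,-106,40),(37,233)),((-82,-42,40),(252,68)),((-85,45,12),(533,36)),((78,-110,12),(43,482))]
J=np.array([p[0] for p in pts],float);U=np.array([[260+p[1][0]/2.857,190+p[1][1]/2.857] for p in pts])
def W(q,P): return Ro.from_euler('z',q[2],degrees=True).apply(P)+[q[0],q[1],0]
def f(q): return np.array([w2p(c,x) for x in W(q,J)]).ravel()-U.ravel()
s=least_squares(f,[506,206,2],loss='soft_l1')
print(s.x.round(2),s.fun.reshape(-1,2).round(1).tolist())
q=s.x
for n,p in [("knob",(-56,-68,69)),("bolt",(-56,8,20.5)),("blank",(10,0,27)),("lip",(40,0,44.5))]:
    w=W(q,np.array([p]))[0]; print(n,w.round(1),w2p(c,w).round(1))
w=W(q,np.array([(-56,-68,69)]))[0]
print(goal([w[0],w[1],69+54+60],q[2]),goal([w[0],w[1],69+54],q[2]))
# tray via top camera
ct=r.camera_model("top")
T=np.array([(-88,73,30),(-88,-73,30),(88,-73,30),(88,73,30)],float)
g=lambda p:(130+p[0]/2.759,160+p[1]/2.757)
Ut=np.array([g(p) for p in [(580,104),(713,141),(675,298),(541,266)]])
# which yaw: try 4
for y0 in (-105,75,165,-15):
    s=least_squares(lambda q:np.array([w2p(ct,x) for x in W(q,T)]).ravel()-Ut.ravel(),[500,-160,y0]);print(s.x.round(2),s.cost.round(2))
```

```text
[505.41 205.97   1.94] [[-1.2, -0.3], [0.7, -0.1], [-0.0, 2.8], [-1.8, -1.1], [-0.1, 0.8], [-1.1, 1.5], [2.2, -0.7], [1.4, -0.4], [0.3, 0.2]]
knob [451.7 136.1  69. ] [317.3 257. ]
bolt [449.2 212.1  20.5] [404.7 236.9]
blank [515.4 206.3  27. ] [391.4 307.9]
lip [545.4 207.3  44.5] [393.  347.6]
[0.0121, 0.0481, -0.0054, -0.0002, 0.0112, 0.0003] [0.012, 0.1081, -0.0054, -0.0002, 0.0112, 0.0003]
[ 497.83 -161.74 -189.55] 5135.61
[ 497.83 -161.74  170.4 ] 5135.61
[ 497.83 -161.74  170.4 ] 5135.61
[ 497.83 -161.74 -189.55] 5135.61
```

arm_command(
  increments=[
    [0.006, 0.01, -0.003, 0, 0.006, 0],
    [0.012, 0.02, -0.005, 0, 0.011, 0],
    [0.012, 0.035, -0.005, 0, 0.011, 0],
    [0.012, 0.05, -0.005, 0, 0.011, 0],
    [0.012, 0.065, -0.005, 0, 0.011, 0],
    [0.012, 0.08, -0.005, 0, 0.011, 0],
    [0.012, 0.093, -0.005, 0, 0.011, 0],
    [0.012, 0.104, -0.005, 0, 0.011, 0],
    [0.012, 0.106, -0.005, 0, 0.011, 0],
    [0.012, 0.106, -0.005, 0, 0.011, 0],
  ],
)

```text
time: 4.0
tool_pos: [452.1, 135.5, 125.0]
tcp_rot: [-90.0, -0.0, 1.8]
ft_force: [0.8, -0.3, 0.4]
finger_gap: 85.4
```

Run:
```python
from h import *
s=r.sense();print(s["tool_pos"],s["tcp_rot"],s["ft_force"])
im=r.snapshot("wrist"); cv2.imwrite("pics/w2.png",im[:,:,::-1])
```

```text
[452.14293778 135.49210081 125.04461724] [-8.99975978e+01 -1.05601125e-02  1.84421944e+00] [ 0.76047038 -0.26077265  0.41024277]
```

View pics/w2.png

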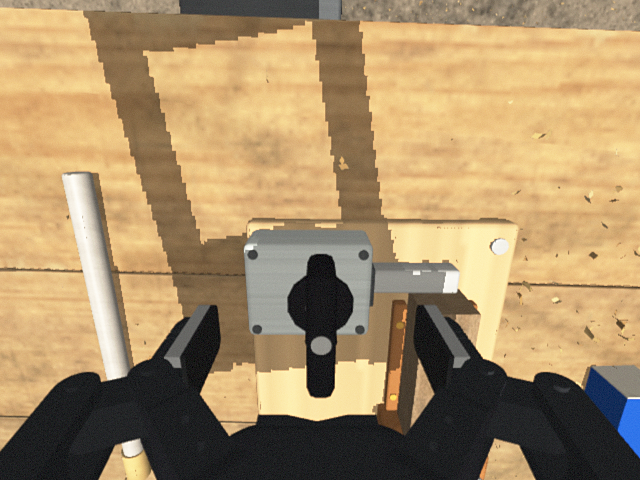

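The wing sits at about (320,325), centred between the pads at columns 218 and 416. Closing now.

arm_command(
  increments=[
    [0, 0, 0, 0, 0, 0],
    [0, 0, 0, 0, 0, 0],
    [0, 0, 0, 0, 0, 0],
    [0, 0, 0, 0, 0, 0],
    [0, 0, 0, 0, 0, 0],
    [0, 0, 0, 0, 0, 0],
    [0, 0, 0, 0, 0, 0],
    [0, 0, 0, 0, 0, 0],
    [0, 0, 0, 0, 0, 0],
    [0, 0, 0, 0, 0, 0],
  ],
  jaw=1,
  force=110,
)

```text
time: 5.3
tool_pos: [453.4, 136.8, 127.1]
tcp_rot: [-89.9, -0.2, 1.9]
ft_force: [-3.6, 6.2, 13.1]
finger_gap: 9.9
```

arm_command(
  increments=[
    [0, -0.002, 0, 0, -0.08, 0],
    [0, -0.003, 0, 0, -0.16, 0],
    [0, -0.003, 0, 0, -0.24, 0],
    [0, -0.003, 0, 0, -0.33, 0],
    [0, -0.003, 0, 0, -0.43, 0],
    [0, -0.003, 0, 0, -0.55, 0],
    [0, -0.003, 0, 0, -0.69, 0],
    [0, -0.003, 0, 0, -0.83, 0],
    [0, -0.003, 0, 0, -0.97, 0],
    [0, -0.003, 0, 0, -1.1, 0],
  ],
)

```text
time: 6.55
tool_pos: [452.1, 138.5, 127.3]
tcp_rot: [-89.9, -0.4, 65.1]
ft_force: [5.2, 21.1, -12.3]
finger_gap: 10.1
```

Run:
```python
from h import *
im=r.snapshot("wrist"); cv2.imwrite("pics/w3.png",im[:,:,::-1])
s=r.sense();print(s)
```

```text
{'time': 6.6, 'joint_pos': array([  10.60853011,   -3.01288812,  115.33383354,    0.36482726,
         67.54982586, -145.05444286]), 'qd': array([ 1.59223347e-01, -4.72872136e-02, -4.24052692e-03, -1.00884615e-01,
       -5.01120180e-02,  1.02295812e+01]), 'joint_efforts': array([ -8.60438794, -45.29571891, -44.77548838,  -6.07010677,
         3.43382075,   1.3170414 ]), 'tool_pos': array([452.02773014, 138.50412341, 127.33304565]), 'tcp_rot': array([-89.9122774 ,  -0.35042749,  65.52376437]), 'ft_force': array([  5.68717778,  19.82287329, -12.56843082]), 'wrist_torque': array([ 3.17496458, -1.03442035,  0.05419847]), 'finger_gap': 10.3961906396904}
```

View pics/w3.png

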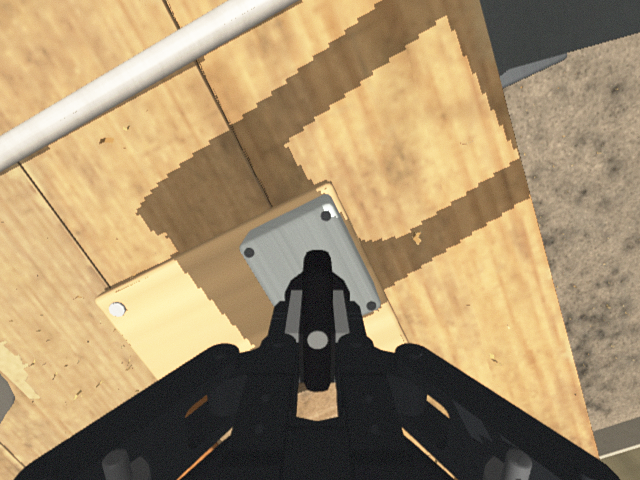

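arm_command(
  increments=[
    [0, 0, 0, 0, 0, 0],
    [0, 0, 0, 0, 0, 0],
    [0.0023, 0, 0.001, 0, 0, 0],
    [0.0023, 0, 0.001, 0, 0, 0],
    [0.0023, 0, 0.001, 0, 0, 0],
    [0.0023, 0, 0.001, 0, 0, 0],
    [0.0023, 0, 0.001, 0, 0.18, 0],
    [0.0023, 0, 0.001, 0, 0.36, 0],
    [0.0023, 0, 0.001, 0, 0.54, 0],
    [0.0023, 0, 0.001, 0, 0.72, 0],
  ],
  jaw=-1,
)

```text
time: 7.85
tool_pos: [452.1, 137.9, 127.9]
tcp_rot: [-90.0, 0.0, 23.3]
ft_force: [-0.6, 0.6, -0.1]
finger_gap: 85.2
```

Run:
```python
from h import *
s=r.sense();print(s["tool_pos"],s["tcp_rot"],s["ft_force"],s["finger_gap"])
im=r.snapshot("wrist"); cv2.imwrite("pics/w4.png",im[:,:,::-1])
```

```text
[452.05166752 137.90905336 127.88585382] [-9.00019765e+01  3.02062041e-03  2.32736490e+01] [-0.62675689  0.57333309 -0.10468644] 85.15756501369721
```

View pics/w4.png

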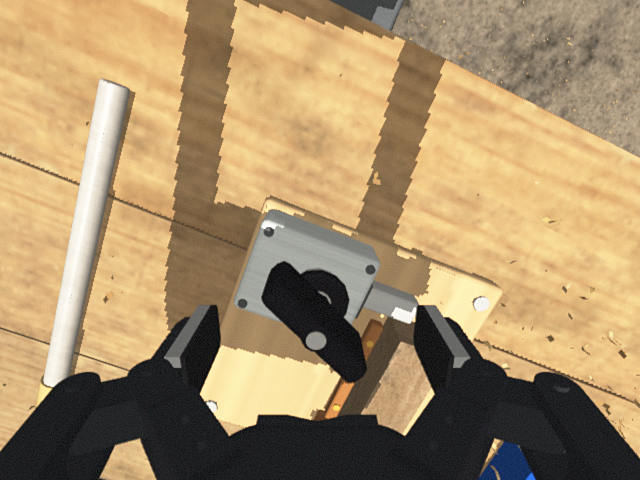

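arm_command(
  increments=[
    [0, 0, 0, 0, 0.18, 0],
    [0, 0, 0, 0, 0.36, 0],
    [0, 0, 0, 0, 0.54, 0],
    [0, 0, 0, 0, 0.72, 0],
    [0, 0, 0, 0, 0.9, 0],
    [0, 0, 0, 0, 1.08, 0],
    [0, 0, 0, 0, 1.26, 0],
    [0, 0, 0, 0, 1.44, 0],
    [0, 0, 0, 0, 1.62, 0],
    [0, 0, 0, 0, 1.8, 0],
  ],
)

```text
time: 9.15
tool_pos: [452.1, 137.9, 127.9]
tcp_rot: [-90.0, -0.0, -79.7]
ft_force: [0.5, -0.3, 0.9]
finger_gap: 85.5
```

arm_command(
  increments=[
    [0, 0, 0, 0, 0.18, 0],
    [0, 0, 0, 0, 0.36, 0],
    [0, 0, 0, 0, 0.54, 0],
    [0, 0, 0, 0, 0.62, 0],
    [0, 0, 0, 0, 0.62, 0],
    [0, 0, 0, 0, 0.62, 0],
    [0, 0, 0, 0, 0.62, 0],
    [0, 0, 0, 0, 0.62, 0],
    [0, 0, 0, 0, 0.62, 0],
    [0, 0, 0, 0, 0.62, 0],
  ],
)

```text
time: 10.4
tool_pos: [452.1, 138.0, 127.9]
tcp_rot: [-90.0, 0.0, -115.0]
ft_force: [-0.3, 0.1, 0.4]
finger_gap: 85.6
```

Run:
```python
from h import *
s=r.sense();print(s["tool_pos"],s["tcp_rot"],s["ft_force"],s["finger_gap"])
im=r.snapshot("wrist"); cv2.imwrite("pics/w5.png",im[:,:,::-1])
```

```text
[452.08142107 137.95321951 127.88875052] [-8.99977599e+01  7.93587253e-05 -1.15029784e+02] [-0.26094976  0.06225411  0.38711386] 85.55914169394748
```

View pics/w5.png

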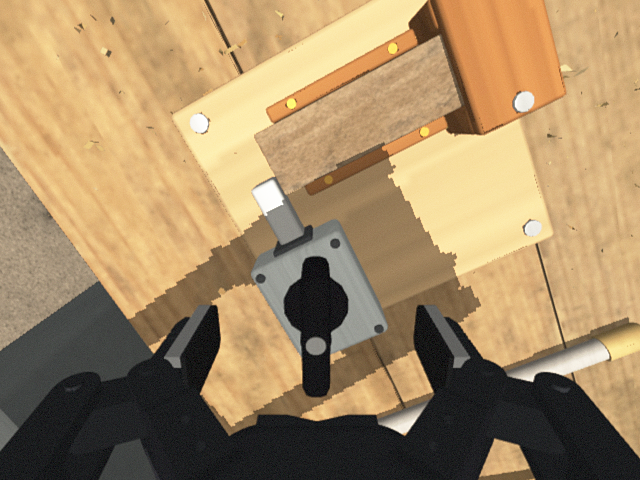

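arm_command(
  increments=[
    [0, 0, 0, 0, 0, 0],
    [0, 0, 0, 0, 0, 0],
    [0, 0, 0, 0, 0, 0],
    [0, 0, 0, 0, 0, 0],
    [0, 0, 0, 0, 0, 0],
    [0, 0, 0, 0, 0, 0],
    [0, 0, 0, 0, 0, 0],
    [0, 0, 0, 0, -0.08, 0],
    [0, 0, 0, 0, -0.16, 0],
    [0, 0, 0, 0, -0.25, 0],
  ],
  jaw=1,
  force=90,
)

```text
time: 11.7
tool_pos: [451.5, 138.2, 128.1]
tcp_rot: [-90.1, 0.0, -100.5]
ft_force: [-6.7, 0.9, 7.1]
finger_gap: 10.6
```

arm_command(
  increments=[
    [0, 0, 0, 0, -0.12, 0],
    [0, 0, 0, 0, -0.24, 0],
    [0, 0, 0, 0, -0.36, 0],
    [0, 0, 0, 0, -0.48, 0],
    [0, 0, 0, 0, -0.6, 0],
    [0, 0, 0, 0, -0.72, 0],
    [0, 0, 0, 0, -0.84, 0],
    [0, 0, 0, 0, -0.94, 0],
    [0, 0, 0, 0, -1.01, 0],
    [0, 0, 0, 0, -1.03, 0],
  ],
)

```text
time: 12.95
tool_pos: [450.7, 137.9, 128.1]
tcp_rot: [-90.1, 0.2, -41.8]
ft_force: [-13.5, -0.4, 14.6]
finger_gap: 10.7
```

Run:
```python
from h import *
s=r.sense();print(s["tool_pos"],s["tcp_rot"],s["ft_force"],s["wrist_torque"],s["finger_gap"])
im=r.snapshot("wrist"); cv2.imwrite("pics/w6.png",im[:,:,::-1])
```

```text
[450.67653564 137.93938459 128.14244422] [-90.13014416   0.1933558  -41.82040772] [-13.50474648  -0.35040871  14.59011535] [-0.08868593  2.01457275 -2.76352921] 10.662487174257944
```

View pics/w6.png

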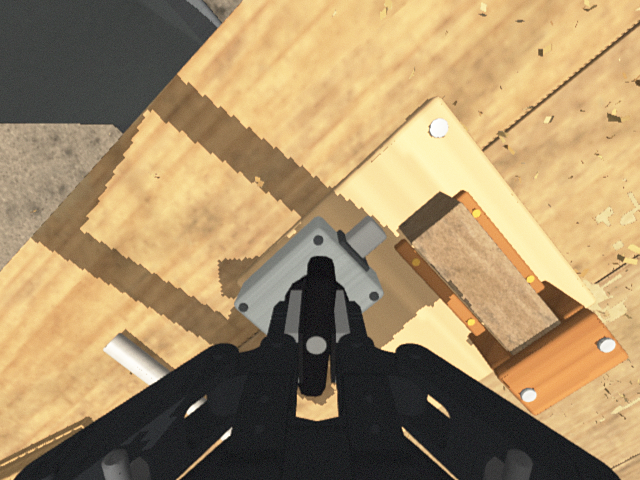

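arm_command(
  increments=[
    [0, 0, 0, 0, 0.03, 0],
    [0, 0, 0, 0, 0.03, 0],
    [0, 0, 0, 0, 0.03, 0],
    [0, 0, 0, 0, 0.03, 0],
    [0, -0.005, 0, 0, 0.03, 0],
    [0, -0.015, 0, 0, 0.03, 0],
    [0, -0.03, 0, 0, 0.03, 0],
    [0, -0.05, 0, 0, 0.03, 0],
    [0, -0.07, 0, 0, 0.03, 0],
    [0, -0.07, 0, 0, 0.03, 0],
  ],
  jaw=-1,
)

```text
time: 14.25
tool_pos: [453.5, 138.2, 200.7]
tcp_rot: [-89.8, -0.2, -43.4]
ft_force: [0.5, -0.5, -1.1]
finger_gap: 85.0
```

Run:
```python
from h import *
print(r.finger_overhang)
s=r.sense();print(s["tool_pos"],s["tcp_rot"],s["ft_force"],s["finger_gap"])
c=r.camera_model("wrist");im=r.snapshot("wrist"); cv2.imwrite("pics/w7.png",im[:,:,::-1])
np.savez("w7.npz",K=c["intrinsics"],T=c["cam_to_world"])
Z=dict(jig=0,lip=44.5,bolt_tip=20.5,knob_grip=69,blank_center=27)
for t in Z:
    print(t,[(round(d["conf"],2),np.round(d["position"],1).tolist(),p2w(c,d["position"],Z[t]).round(1)) for d in r.spot_point("wrist",t)])
print(goal([513.4,207,198],1.9,s))
```

```text
72.6
[453.54962906 138.24898849 200.73318225] [-89.76898666  -0.16880686 -43.41758877] [ 0.52181242 -0.45595752 -1.14633845] 84.96568283280874
jig [(0.2, [438.5, 234.5], array([529.5, 207.8,   0. ]))]
lip [(0.95, [474.2, 270.0], array([547.2, 207.9,  44.5]))]
bolt_tip [(0.92, [354.1, 189.0], array([447.6, 182.6,  20.5]))]
knob_grip [(0.67, [312.1, 259.1], array([452.7, 135.2,  69. ]))]
blank_center [(0.91, [630.7, 164.0], array([567.7, 337. ,  27. ])), (0.78, [439.5, 238.0], array([518.9, 205.2,  27. ]))]
[-0.0038, 0.0031, 0.0911, -0.0027, -0.7909, 0.0044]
```

View pics/w7.png

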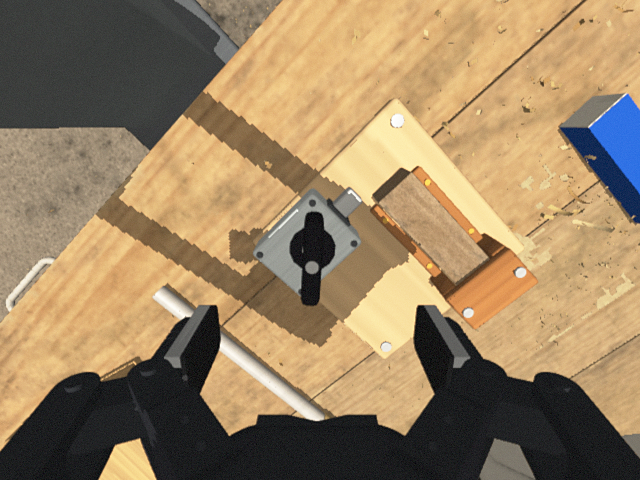

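arm_command(
  increments=[
    [0, 0, 0.015, 0, -0.13, 0],
    [-0.001, 0, 0.03, -0.001, -0.26, 0.001],
    [-0.002, 0.001, 0.045, -0.001, -0.39, 0.002],
    [-0.003, 0.002, 0.06, -0.002, -0.52, 0.003],
    [-0.004, 0.003, 0.075, -0.002, -0.65, 0.004],
    [-0.004, 0.003, 0.091, -0.003, -0.79, 0.004],
    [-0.004, 0.013, 0.091, -0.003, -0.79, 0.004],
    [-0.004, 0.033, 0.091, -0.003, -0.79, 0.004],
    [-0.004, 0.053, 0.091, -0.003, -0.79, 0.004],
    [-0.004, 0.058, 0.091, -0.003, -0.79, 0.004],
  ],
  jaw=-0.4,
)

```text
time: 15.8
tool_pos: [509.8, 206.0, 136.8]
tcp_rot: [-90.1, 0.5, 1.8]
ft_force: [-1.4, -0.3, -0.3]
finger_gap: 59.7
```

Run:
```python
from h import *
s=r.sense();print(s["tool_pos"],s["tcp_rot"],s["ft_force"],s["finger_gap"])
c=r.camera_model("wrist");im=r.snapshot("wrist"); cv2.imwrite("pics/w8.png",im[:,:,::-1])
for t in ["lip","blank_center"]:
    print(t,[(round(d["conf"],2),np.round(d["position"],1).tolist(),p2w(c,d["position"],44.5 if t=="lip" else 27).round(1)) for d in r.spot_point("wrist",t)])
s=r.sense()
print(goal([513.4,207,96],1.9,s))
```

```text
[509.80021899 206.00124203 136.7573543 ] [-90.14227335   0.53613589   1.77849507] [-1.39111925 -0.29487834 -0.33108834] 59.69648064695051
lip [(0.57, [317.9, 346.4], array([546.4, 206.3,  44.5]))]
blank_center [(0.97, [317.0, 285.8], array([517.2, 204.8,  27. ])), (0.72, [521.4, 362.5], array([566.6, 336.2,  27. ]))]
[0.0022, 0.0436, 0.0004, 0.0014, -0.0015, -0.0054]
```

View pics/w8.png

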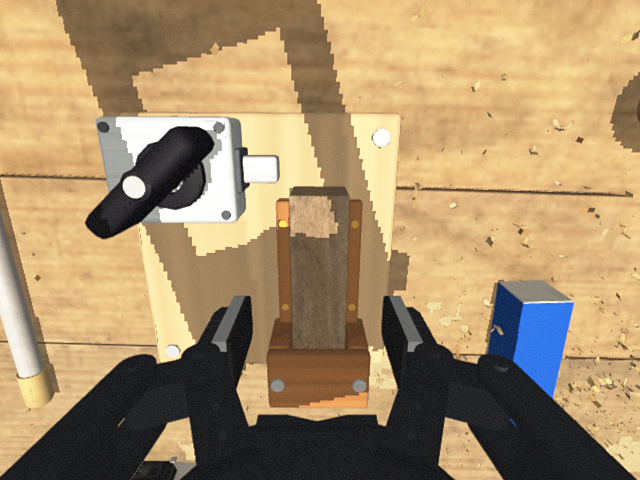

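arm_command(
  increments=[
    [0.001, 0.01, 0, 0, 0, 0],
    [0.001, 0.02, 0, 0, 0, 0],
    [0.001, 0.03, 0, 0, 0, 0],
    [0.001, 0.038, 0, 0, 0, 0],
    [0.001, 0.044, 0, 0, 0, 0],
    [0.001, 0.044, 0, 0, 0, 0],
    [0.001, 0.044, 0, 0, 0, 0],
    [0.001, 0.044, 0, 0, 0, 0],
    [0.001, 0.044, 0, 0, 0, 0],
    [0.001, 0.044, 0, 0, 0, 0],
  ],
)

```text
time: 17.2
tool_pos: [512.6, 206.8, 96.1]
tcp_rot: [-90.1, 0.3, 1.8]
ft_force: [0.3, 0.0, -0.9]
finger_gap: 59.6
```

Run:
```python
from h import *
s=r.sense();print(s["tool_pos"],s["tcp_rot"],s["ft_force"],s["finger_gap"])
c=r.camera_model("wrist");im=r.snapshot("wrist"); cv2.imwrite("pics/w9.png",im[:,:,::-1])
```

```text
[512.59562298 206.80164268  96.06099437] [-90.06394604   0.2537832    1.84433997] [ 0.30474396  0.01231507 -0.91465315] 59.622400559877576
```

View pics/w9.png

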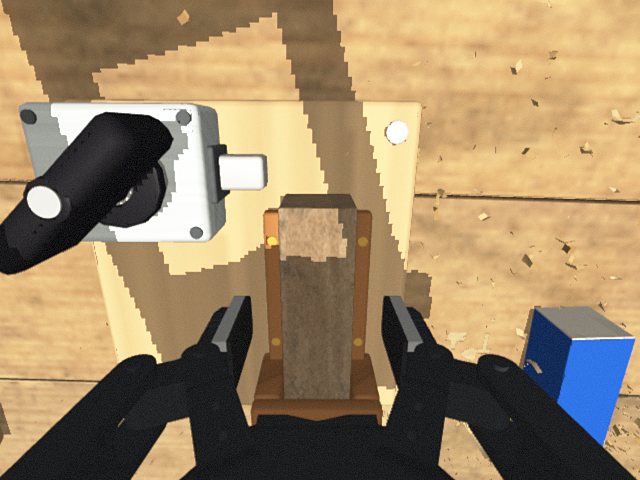

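arm_command(
  increments=[
    [0, 0, 0, 0, 0, 0],
    [0, 0, 0, 0, 0, 0],
    [0, 0, 0, 0, 0, 0],
    [0, 0, 0, 0, 0, 0],
    [0, 0, 0, 0, 0, 0],
    [0, 0, 0, 0, 0, 0],
    [0, 0, 0, 0, 0, 0],
    [0, 0, 0, 0, 0, 0],
    [0, 0, 0, 0, 0, 0],
    [0, 0, 0, 0, 0, 0],
  ],
  jaw=1,
  force=50,
)

```text
time: 18.5
tool_pos: [512.7, 206.8, 96.1]
tcp_rot: [-90.1, 0.2, 1.8]
ft_force: [0.8, 0.3, 4.0]
finger_gap: 29.0
```

arm_command(
  increments=[
    [0, -0.001, 0, 0, 0, 0],
    [-0.004, -0.001, 0, 0, 0, 0],
    [-0.009, -0.001, 0, 0, 0, 0],
    [-0.014, -0.001, 0, 0, 0, 0],
    [-0.019, -0.001, 0, 0, 0, 0],
    [-0.024, -0.001, 0, 0, 0, 0],
    [-0.029, -0.001, 0, 0, 0, 0],
    [-0.034, -0.001, 0, 0, 0, 0],
    [-0.038, -0.001, 0, 0, 0, 0],
    [-0.038, -0.001, 0, 0, 0, 0],
  ],
)

```text
time: 19.75
tool_pos: [474.2, 205.6, 97.0]
tcp_rot: [-90.1, 0.3, 1.9]
ft_force: [0.2, 0.3, -0.3]
finger_gap: 28.8
```

Run:
```python
from h import *
s=r.sense();print(s["tool_pos"],s["tcp_rot"],s["ft_force"],s["finger_gap"])
c=r.camera_model("wrist");im=r.snapshot("wrist"); cv2.imwrite("pics/w10.png",im[:,:,::-1])
for t in ["lip","blank_center"]:
    print(t,[(round(d["conf"],2),np.round(d["position"],1).tolist(),p2w(c,d["position"],44.5 if t=="lip" else 28).round(1)) for d in r.spot_point("wrist",t)])
# tray fit
from scipy.optimize import least_squares
def W(q,P): return Ro.from_euler('z',q[2],degrees=True).apply(P)+[q[0],q[1],0]
ct=r.camera_model("top")
T=np.array([(88,73,30),(88,-73,30),(-88,-73,30),(-88,73,30)],float)
g=lambda p:(130+p[0]/2.759,160+p[1]/2.757)
Ut=np.array([g(p) for p in [(580,104),(713,141),(675,298),(541,266)]])
s=least_squares(lambda q:np.array([w2p(ct,x) for x in W(q,T)]).ravel()-Ut.ravel(),[500,-160,-12]);print(s.x.round(2),s.fun.round(1))
print(W(s.x,np.array([[0,-20,8],[0,50,8]])))
```

```text
[474.24755027 205.57218203  97.04713396] [-90.06952935   0.27671543   1.85139396] [ 0.23687338  0.31249296 -0.29746   ] 28.833303281680966
lip []
blank_center [(0.65, [317.0, 321.2], array([480.7, 204.5,  28. ]))]
[ 497.25 -161.67  -12.77] [-0.3 -0.5  1.  -1.4  0.4  1.5 -1.1  0.4]
[[ 492.82922704 -181.17366143    8.        ]
 [ 508.29875952 -112.90438895    8.        ]]
```

View pics/w10.png

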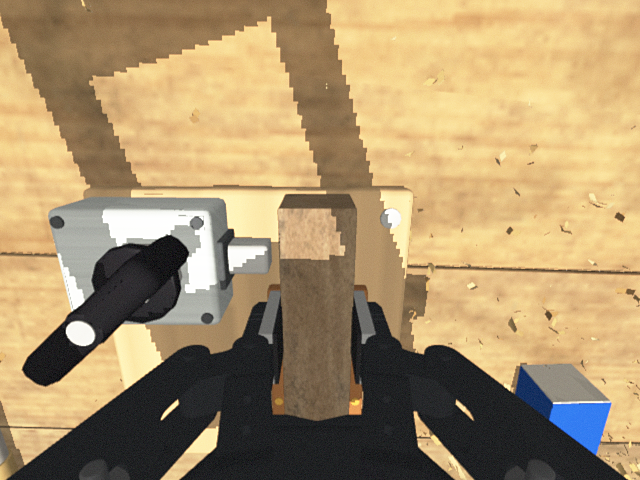

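arm_command(
  increments=[
    [0, -0.004, 0, 0, 0, 0],
    [0, -0.01, 0, 0, 0, 0],
    [0, -0.02, 0, 0, 0, 0],
    [0, -0.032, 0, 0, 0, 0],
    [0, -0.045, 0, 0, 0, 0],
    [0, -0.06, 0, 0, 0, 0],
    [0, -0.075, 0, 0, 0, 0],
    [0, -0.09, 0, 0, 0, 0],
    [0, -0.103, 0, 0, 0, 0],
    [0, -0.103, 0, 0, 0, 0],
  ],
)

```text
time: 21.15
tool_pos: [475.8, 206.0, 201.6]
tcp_rot: [-90.0, 0.1, 1.8]
ft_force: [-0.0, -0.1, -0.8]
finger_gap: 28.9
```

Run:
```python
from h import *
s=r.sense();print(s["tool_pos"],s["tcp_rot"],s["ft_force"],s["finger_gap"])
print(goal([490,-181,200],-12.8,s))
```

```text
[475.77759886 205.95459671 201.61258984] [-90.02909416   0.12942985   1.84655521] [-0.02330901 -0.09321853 -0.83022155] 28.92265551424595
[0.0017, 0.0018, -0.3872, 0.0008, 0.2556, -0.0022]
```

arm_command(
  increments=[
    [0, 0, -0.02, 0, 0.01, 0],
    [0, 0, -0.06, 0, 0.04, 0],
    [0, 0.001, -0.11, 0, 0.07, 0],
    [0.001, 0.001, -0.16, 0, 0.1, 0],
    [0.001, 0.001, -0.21, 0, 0.13, 0],
    [0.001, 0.002, -0.26, 0, 0.17, 0],
    [0.002, 0.002, -0.31, 0, 0.2, 0],
    [0.002, 0.002, -0.35, 0, 0.23, 0],
    [0.002, 0.002, -0.378, 0, 0.25, 0],
    [0.002, 0.002, -0.387, 0, 0.256, 0],
  ],
)

```text
time: 22.4
tool_pos: [489.0, -182.4, 197.8]
tcp_rot: [-90.1, 0.3, -13.0]
ft_force: [0.3, -0.3, -1.2]
finger_gap: 29.1
```

arm_command(
  increments=[
    [0, 0, 0, 0, 0, 0],
    [0, 0, 0, 0, 0, 0],
    [0, 0, 0, 0, 0, 0],
    [0, 0, 0, 0, 0, 0],
    [0, 0, 0, 0, 0, 0],
    [0, 0, 0, 0, 0, 0],
    [0, 0, 0, 0, 0, 0],
    [0, 0, 0, 0, 0, 0],
    [0, 0, 0, 0, 0, 0],
    [0, 0, 0, 0, 0, 0],
  ],
)

```text
time: 23.65
tool_pos: [489.4, -181.0, 198.5]
tcp_rot: [-90.1, 0.2, -12.8]
ft_force: [0.5, 0.1, -0.5]
finger_gap: 29.1
```

Run:
```python
from h import *
s=r.sense();print(s["tool_pos"],s["tcp_rot"],s["ft_force"],s["finger_gap"])
c=r.camera_model("wrist");im=r.snapshot("wrist"); cv2.imwrite("pics/w11.png",im[:,:,::-1])
np.savez("w11.npz",K=c["intrinsics"],T=c["cam_to_world"])
for t,z in [("tray",0),("thin_blank",8),("blank_center",131)]:
    print(t,[(round(d["conf"],2),np.round(d["position"],1).tolist(),p2w(c,d["position"],z).round(1)) for d in r.spot_point("wrist",t)])
```

```text
[ 489.44120954 -181.04482265  198.52140171] [-90.13594405   0.24807067 -12.82321276] [ 0.53487147  0.12491982 -0.4933993 ] 29.070769833541476
tray [(0.56, [346.9, 237.1], array([ 501.5, -159.5,    0. ]))]
thin_blank [(0.58, [408.5, 238.5], array([ 511. , -111.3,    8. ]))]
blank_center [(0.73, [405.4, 240.4], array([ 464.5, -137.5,  131. ])), (0.69, [316.5, 319.1], array([ 493.7, -183.4,  131. ]))]
```

View pics/w11.png

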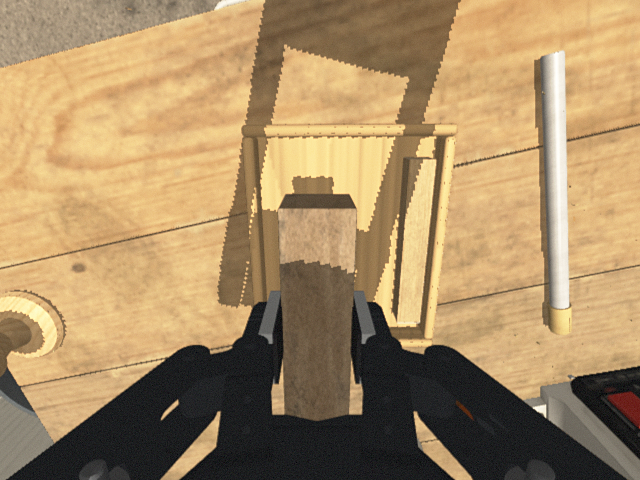

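Run:
```python
from h import *
from scipy.optimize import least_squares
d=np.load("w11.npz");c=dict(intrinsics=d["K"],cam_to_world=d["T"])
for p in [(244,127),(457,126),(435,345)]: print(p2w(c,p,30).round(1))
def W(q,P): return Ro.from_euler('z',q[2],degrees=True).apply(P)+[q[0],q[1],0]
J=np.array([(-88,-73,30),(-88,73,30),(88,73,30)],float);U=np.array([(244,127),(457,126),(434.5,345)],float)
s=least_squares(lambda q:(np.array([w2p(c,x) for x in W(q,J)])-U).ravel(),[500,-160,-12]);q=s.x;print(q.round(2),s.fun.round(1))
print("target",W(q,np.array([[0,-20,0]])))
# blank in hand: front top edge z: tcp-97+43
zt=198.5-54; a=p2w(c,(279.5,208),zt);b=p2w(c,(356,208),zt);m=(a+b)/2
t=np.array([489.44,-181.04]);u=np.array([np.cos(np.radians(-12.8)),np.sin(np.radians(-12.8))])
print("front edge",a,b,(m[:2]-t)@u+55.5, (m[:2]-t)@[-u[1],u[0]])
for x in [(0,50-0,8)]: print("thin",W(q,np.array([x],float)))
```

```text
[ 400.1 -212.2   30. ]
[431.1 -73.1  30. ]
[ 599.5 -107.3   30. ]
[ 501.13 -161.03  -12.07] [-2.7  0.2  2.7 -1.8 -0.   3.1]
target [[ 496.94372466 -180.58295627    0.        ]]
front edge [ 435.96737258 -184.50446598  144.5       ] [ 442.34671663 -156.39486981  144.5       ] 4.120336348409431 -0.812957708625852
thin [[ 511.58408279 -112.13107599    8.        ]]
```

arm_command(
  increments=[
    [0.002, 0.008, 0.001, 0, 0, 0],
    [0.002, 0.022, 0.001, 0, 0, 0],
    [0.002, 0.037, 0.001, 0, 0, 0],
    [0.002, 0.052, 0.001, 0, 0, 0],
    [0.002, 0.067, 0.001, 0, 0, 0],
    [0.002, 0.08, 0.001, 0, 0, 0],
    [0.002, 0.091, 0.001, 0, 0, 0],
    [0.002, 0.098, 0.001, 0, 0, 0],
    [0.002, 0.1, 0.001, 0, 0, 0],
    [0.002, 0.1, 0.001, 0, 0, 0],
  ],
)

```text
time: 25.1
tool_pos: [491.3, -180.7, 98.7]
tcp_rot: [-90.1, 0.2, -12.8]
ft_force: [0.1, -0.1, -0.7]
finger_gap: 29.1
```

Run:
```python
from h import *
s=r.sense();print(s["tool_pos"],s["tcp_rot"],s["ft_force"],s["finger_gap"])
im=r.snapshot("wrist"); cv2.imwrite("pics/w12.png",im[:,:,::-1])
im=r.snapshot("scene"); cv2.imwrite("pics/s12.png",cv2.resize(im[230:350,270:430,::-1],(800,600),interpolation=cv2.INTER_CUBIC))
```

```text
[ 491.34128004 -180.71346254   98.7433682 ] [-90.13942766   0.22323045 -12.82106258] [ 0.12939719 -0.14849349 -0.70201412] 29.114897898866758
```

View pics/w12.png

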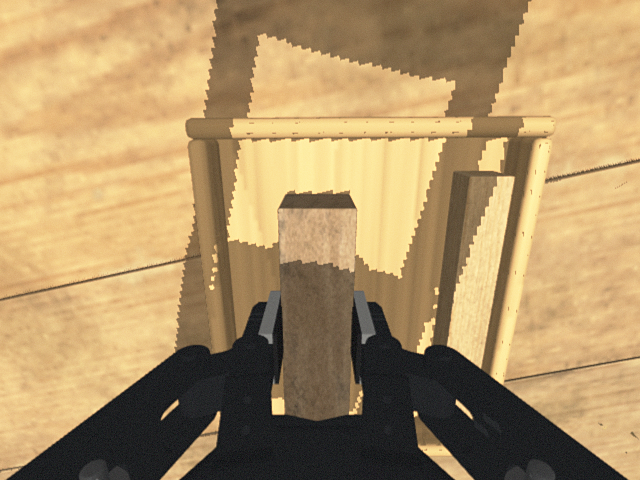

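View pics/s12.png

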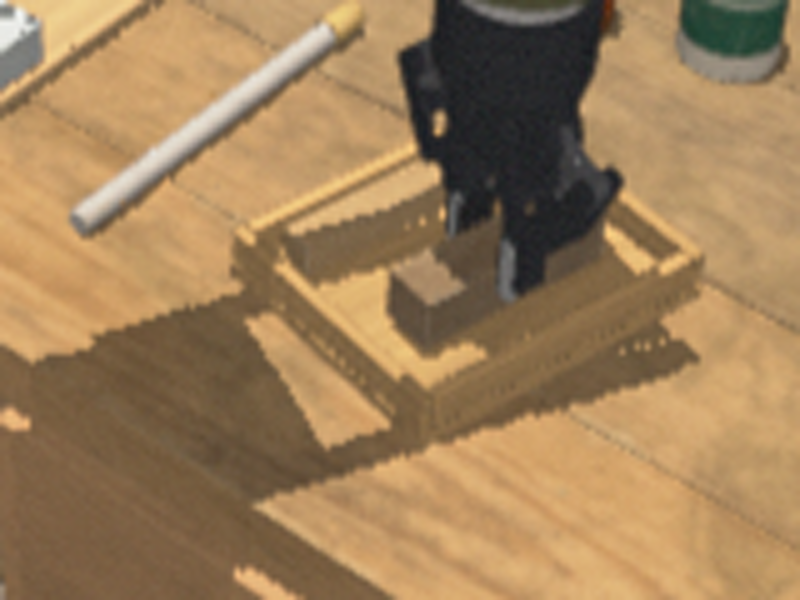

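arm_command(
  increments=[
    [0, 0.001, 0, 0, 0, 0],
    [0, 0.002, 0, 0, 0, 0],
    [0, 0.003, 0, 0, 0, 0],
    [0, 0.004, 0, 0, 0, 0],
    [0, 0.0045, 0, 0, 0, 0],
    [0, 0.005, 0, 0, 0, 0],
    [0, 0.0055, 0, 0, 0, 0],
    [0, 0.006, 0, 0, 0, 0],
    [0, 0.006, 0, 0, 0, 0],
    [0, 0.006, 0, 0, 0, 0],
  ],
)

```text
time: 26.45
tool_pos: [491.1, -180.7, 92.5]
tcp_rot: [-90.1, 0.2, -12.8]
ft_force: [0.3, -0.0, -0.7]
finger_gap: 28.6
```

arm_command(
  increments=[
    [0, 0.0002, 0, 0, 0, 0],
    [0, 0.0004, 0, 0, 0, 0],
    [0, 0.0006, 0, 0, 0, 0],
    [0, 0.0008, 0, 0, 0, 0],
    [0, 0.001, 0, 0, 0, 0],
    [0, 0.0011, 0, 0, 0, 0],
    [0, 0.0012, 0, 0, 0, 0],
    [0, 0.0012, 0, 0, 0, 0],
    [0, 0.0012, 0, 0, 0, 0],
    [0, 0.0012, 0, 0, 0, 0],
  ],
)

```text
time: 27.7
tool_pos: [491.2, -180.7, 92.1]
tcp_rot: [-90.1, 0.2, -12.8]
ft_force: [-4.1, 2.4, 8.8]
finger_gap: 29.1
```

arm_command(
  increments=[
    [0, 0, 0, 0, 0, 0],
    [0, 0, 0, 0, 0, 0],
    [0, 0, 0, 0, 0, 0],
    [0, 0, 0, 0, 0, 0],
    [0, 0, 0, 0, 0, 0],
    [0, 0, 0, 0, 0, 0],
    [0, -0.005, 0, 0, 0, 0],
    [0, -0.015, 0, 0, 0, 0],
    [0, -0.03, 0, 0, 0, 0],
    [0, -0.05, 0, 0, 0, 0],
  ],
  jaw=-0.05,
)

```text
time: 28.95
tool_pos: [491.4, -180.6, 142.6]
tcp_rot: [-90.1, 0.2, -12.8]
ft_force: [0.1, -0.1, -0.0]
finger_gap: 44.7
```

arm_command(
  increments=[
    [0, -0.02, 0, 0, 0, 0],
    [0, -0.04, 0, 0, 0, 0],
    [0, -0.065, 0, 0, 0, 0],
    [0, -0.09, 0, 0, 0, 0],
    [0, -0.11, 0, 0, 0, 0],
    [0, -0.13, 0, 0, 0, 0],
    [0, -0.15, 0, 0, 0, 0],
    [0, -0.16, 0, 0, 0, 0],
    [0, -0.16, 0, 0, 0, 0],
    [0, -0.16, 0, 0, 0, 0],
  ],
)

```text
time: 30.2
tool_pos: [491.8, -180.2, 300.3]
tcp_rot: [-90.1, 0.3, -12.8]
ft_force: [-0.5, -0.9, -0.4]
finger_gap: 44.9
```

Run:
```python
from h import *
s=r.sense();print(s["tool_pos"],s["ft_force"],s["finger_gap"])
im=r.snapshot("wrist"); cv2.imwrite("pics/w13.png",im[:,:,::-1])
im=r.snapshot("scene"); cv2.imwrite("pics/s13.png",cv2.resize(im[170:350,160:420,::-1],(800,554),interpolation=cv2.INTER_CUBIC))
im=r.snapshot("top"); cv2.imwrite("pics/t13.png",im[:,:,::-1])
for t in ["bolt_tip","thin_blank","knockout_bar","candle_cup","wood_egg"]:
    print(t,[(round(d["conf"],2),np.round(d["position"],1).tolist()) for d in r.spot_point("top",t)])
```

```text
[ 491.77059195 -180.22401098  300.32120061] [-0.5246518  -0.92864767 -0.42368511] 44.88135201447981
bolt_tip [(0.49, [237.5, 248.6])]
thin_blank [(0.78, [342.5, 227.8])]
knockout_bar [(0.6, [300.0, 229.5])]
candle_cup [(0.63, [456.2, 234.2]), (0.2, [226.1, 213.5])]
wood_egg [(0.76, [162.0, 257.4]), (0.56, [228.5, 226.8])]
```

View pics/w13.png

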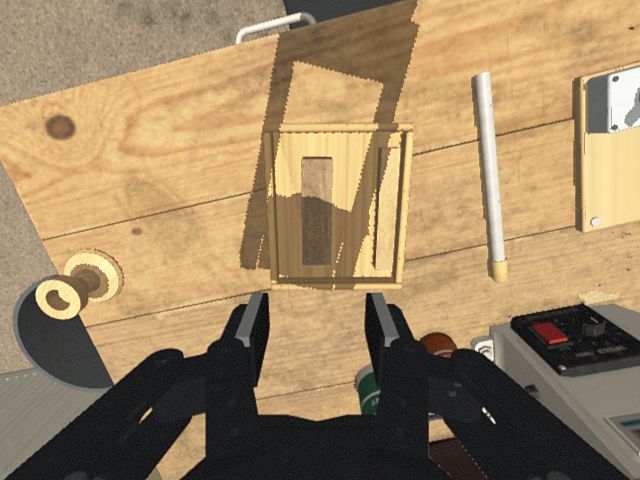

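View pics/s13.png

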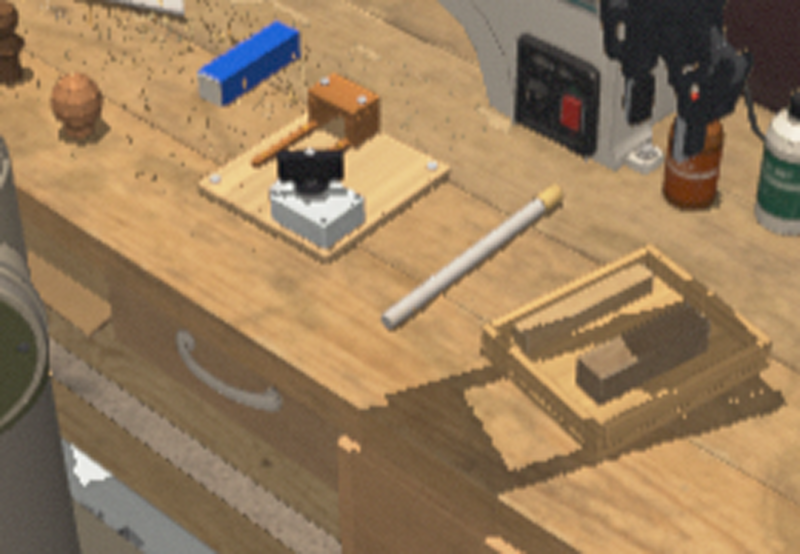

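Run:
```python
from h import *
r.hand_in(); print(r.sense()["time"])
```

```text
the job is handed in; nothing more can be done
the job is handed in; nothing more can be done
```

The blank is out of the jig and lies flat on the tray floor beside the thin blank. I handed the job in at about 30 s of robot time, well under the 64 s limit.

- **Knob:** I turned it in two goes with a fresh grip for each, about 63° and then on to the stop. At the stop the wrist felt about 2.8 N m. The bolt tip then measured at about jig y -22 mm, which is its fully drawn-back position.
- **Blank:** I slid it about 38 mm forward, lifted it and lowered it until it touched the tray floor at about 9 N. The grip opened only after that.
- **Last checks:** The final pictures show it flat and parallel to the tray, with the gripper well clear and under 1.2 N on the wrist. The thin blank, bar and egg stayed within about 2 pixels of their starting positions in the top view.
- **Disagreements:** The candle cup's detected point moved about 4 pixels between pictures, though the arm never went near it. My two fits of the tray differed by about 4 mm, so I aimed between them.

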